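Fill the reader and hold its shutter half open

ROBOT

A 7-joint arm with a two-finger parallel gripper is mounted at the origin on the work surface. World frame = base frame: x ahead of the robot, y to its left, z up, the work surface at z = 0. Lengths are in m, angles in rad, forces in N, time in s.
With the tool pointing down it reaches from about 0.4 to 0.875 m from the base axis. Payload 19.3 kg.
Tool frame: the origin (TCP) lies midway between the tips of the shut fingers; the grasp point (between the pads) lies 19 mm behind it; z points along the fingers, y is the line along which they close (so a half turn about z gives the same grasp; the last joint's range is limited). The gripper opens to 85 mm and grips with 20 to 120 N. Pads are 22 mm wide; open, the fingers measure 114 mm over their backs; the gripper's body (76 mm by 85 mm) begins 54 mm behind the grasp point. The pads swing forward as they close: fully open they stand 13 mm farther back than shut.
Start: joints at [-1.343, 0.521, -0.036, 1.599, 0.021, 1.021, -0.113], TCP at [0.183, 0.597, 0.211] pointing down, gripper open.
Joint ranges: [-2.91, 2.91], [-0.3, 2.13], [-1.5, 1.42], [0.17, 2.43], [-1.26, 4.41], [0.16, 1.93], [-2.52, 2.52]. Speed limits (rad/s): [1.89, 1.89, 2.39, 2.39, 3.01, 3.01, 3.01].

INTERFACE

Orientations are given as [roll, pitch, yaw] about the fixed x, y, z axes, in that order (R = Rz(yaw) Ry(pitch) Rx(roll)).
In Python, from workcell import * gives the robot as it stands. The module is installed in compiled form; this text tells all that it offers.
- The arm moves only by the tool play_rows, never from a script. Its argument "deltas" is a list of rows, each a list of 7 numbers: the shift along the tool's x, y, z in units of 500 mm (1.0 is 500 mm), then the turn, a rotation vector about the tool's x, y, z in units of 120 degrees (1.0 is 120 degrees), then the closure, from 0 (fully open) to 1 (shut). A call has 1 to 10 rows; each row is the pose to reach, as a shift and turn from the pose commanded when the call began, along the tool's axes at that moment; what a row does not reach only later rows make up. A row lasts 1/10 s, in which the tool goes at most 50 mm and 8.59 degrees, less where a joint would pass 70% of its speed; a pose out of reach is approached as far as the arm can. A call with a number of a shift or a turn outside -1 to 1 is refused whole. A call with a gripper value outside its range is refused whole. The fingers move at their own pace and stop on an object; "newtons" is the grip in N (left out, the last holds). Time passes only in rows, so rows that repeat a pose let the fingers close. It gives the time, the measured TCP pose, the force, the opening and the grip force at its end, in the units of the state.
- observe(): the state, without advancing time (a new reading comes with each control period).
- grab_frame(name): name is "scene" or "top" or "wrist"; returns the picture (420x560x3 uint8, red, green, blue); there is no depth.
- get_calibration(name): a dict with "fovy" (degrees; the focal length in pixels is half the picture's height over the tangent of half this angle, whatever the lens; pixels are square), "cx", "cy" (the principal point, pixels), "xyz" and "rotation" of the camera in the world. Camera axes: x right, y down, z forward; pixel columns grow to the right and rows downward; lengths in m; the calibration is good to about 2 mm. A picture is of the moment at which its call begins: read the wrist's pose just before it. get_calibration takes no time and is no camera call; for the wrist camera it gives the pose at the moment of the call.
- job_done(): hands the job in; it is judged then, once.
The state is a dict: "clock": time; "qpos": joint angles; "qd": joint speeds; "joint_efforts": joint torques, N m; "position": TCP position; "tool_rot": TCP orientation; "force": force on the tool from outside, world axes, zero at the start; "moment": the same for the moment, N m; "grip_width": finger opening in m; "finger_force": force on a finger pad.
Only numpy, scipy, OpenCV 4.12 (cv2) and the standard library are available. Lean on these libraries where they do the work, as an engineer would, in place of code of your own. Each camera call takes 0.05 s, during which the arm holds its last target. There are 200 camera calls.

TASK

Put the two spare pots from the tray into the two empty wells of the reader, upright and right down, leaving the pots already there and the other things on the bench alone and the shutter closed meanwhile. Then slide the sprung shutter to half of its travel, never running it well past half, and hold it still there against its spring: the program finishes while the robot is still holding the shutter half open.

Things in the scene. Friction and masses are not known exactly. Their poses are not given: they have to be found in the camera images.
- reader: the reader: a white box with a grey deck, 200 mm (its x) by 280 mm (its y), deck 50 mm above the bench, fixed to the bench. Origin: centre of its underside; z up. The wells stand in a row along y at x = +50 mm; the shutter track runs along y at x = -55 mm
- shutter (a joint): travel of the sprung shutter in m along the reader's +y: 0 closed (where its spring keeps it), 0.070 fully open, 0.035 half. The spring pushes back towards closed with about 4 N at closed, 9 N at half, 14 N at full travel, and shuts it when let go. A 52 x 76 mm steel plate over a 70 mm long window (half uncovered at half travel), with a rod into a grey spring housing at its +y end
- shutter_tab (a point): the shutter's black upright tab, moving with it: 14 mm thick along the slide (reader's y), 30 mm wide (reader's x), from 56 to 100 mm above the bench. The point is on its axis, 80 mm above the bench. Around it: rails 58 mm above the bench, 31 mm either side in x; the spring housing (72 mm above the bench) begins 124 mm along +y from the closed tab's axis
- half_mark (a point): the middle of three dark cross marks on the rail at the shutter's near (-x) side, 59 mm above the bench, fixed on the reader: the shutter is at half travel when the white pointer at the foot of its tab is level with this mark; the other two marks are for closed and fully open
- tray: shallow grey tray 120 x 180 mm, fixed to the bench, floor 4 mm thick, rim 12 mm high; the two spare pots stand on its floor, about 100 mm apart. Origin: centre of its underside
- pot_a_mid (a point): screw-capped white specimen pot, a plain upright cylinder: body 28 mm diameter, cap 30 mm diameter (top 18 mm), 90 mm tall, about 45 g. The point is its centre, 45 mm above its underside; z is its axis. The four pots are alike; two already stand in wells of the reader, two are spares standing on the tray
- pot_b_mid (a point): screw-capped white specimen pot, a plain upright cylinder: body 28 mm diameter, cap 30 mm diameter (top 18 mm), 90 mm tall, about 45 g. The point is its centre, 45 mm above its underside; z is its axis. The four pots are alike; two already stand in wells of the reader, two are spares standing on the tray
- pot_c_mid (a point): screw-capped white specimen pot, a plain upright cylinder: body 28 mm diameter, cap 30 mm diameter (top 18 mm), 90 mm tall, about 45 g. The point is its centre, 45 mm above its underside; z is its axis. The four pots are alike; two already stand in wells of the reader, two are spares standing on the tray
- pot_d_mid (a point): screw-capped white specimen pot, a plain upright cylinder: body 28 mm diameter, cap 30 mm diameter (top 18 mm), 90 mm tall, about 45 g. The point is its centre, 45 mm above its underside; z is its axis. The four pots are alike; two already stand in wells of the reader, two are spares standing on the tray
- well_a_seat (a point): aluminium well block 50 x 50 mm, 26 mm high, fixed on the reader deck, with a round hole 34 mm across and 22 mm deep, open upward, lip chamfered 2 mm. The hole's floor is 54 mm, the block's top 76 mm above the bench. The point is on the hole's axis 45 mm above its floor (99 mm above the bench), where the centre of a seated pot lies. Two of the four wells, which differ from run to run, are empty; row pitch 54 mm
- well_b_seat (a point): aluminium well block 50 x 50 mm, 26 mm high, fixed on the reader deck, with a round hole 34 mm across and 22 mm deep, open upward, lip chamfered 2 mm. The hole's floor is 54 mm, the block's top 76 mm above the bench. The point is on the hole's axis 45 mm above its floor (99 mm above the bench), where the centre of a seated pot lies. Two of the four wells, which differ from run to run, are empty; row pitch 54 mm
- well_c_seat (a point): aluminium well block 50 x 50 mm, 26 mm high, fixed on the reader deck, with a round hole 34 mm across and 22 mm deep, open upward, lip chamfered 2 mm. The hole's floor is 54 mm, the block's top 76 mm above the bench. The point is on the hole's axis 45 mm above its floor (99 mm above the bench), where the centre of a seated pot lies. Two of the four wells, which differ from run to run, are empty; row pitch 54 mm
- well_d_seat (a point): aluminium well block 50 x 50 mm, 26 mm high, fixed on the reader deck, with a round hole 34 mm across and 22 mm deep, open upward, lip chamfered 2 mm. The hole's floor is 54 mm, the block's top 76 mm above the bench. The point is on the hole's axis 45 mm above its floor (99 mm above the bench), where the centre of a seated pot lies. Two of the four wells, which differ from run to run, are empty; row pitch 54 mm
- slide_box: bystander: flat blue box for slides, 100 x 200 x 30 mm, loose; origin centre of its underside
- dropper: bystander: small amber bottle, 44 mm diameter, 100 mm tall, loose; origin centre of its underside
- counter: bystander: round steel tally counter, 48 mm diameter, 40 mm tall, loose; origin centre of its underside
Things that resemble listed ones, but are neither listed nor needed, are in the scene too. What is shaped like the part that bears pot_c_mid but red is not meant.

How it is judged:
On the way:
1. all four wells hold a pot, upright and fully down, the shutter still closed (distance between any of pot_a_mid, pot_b_mid, pot_c_mid, pot_d_mid and well_a_seat below 0.007 m and distance between any of pot_a_mid, pot_b_mid, pot_c_mid, pot_d_mid and well_b_seat below 0.007 m and distance between any of pot_a_mid, pot_b_mid, pot_c_mid, pot_d_mid and well_c_seat below 0.007 m and distance between any of pot_a_mid, pot_b_mid, pot_c_mid, pot_d_mid and well_d_seat below 0.007 m and value of joint shutter below 0.012 m and linear speed of each of pot_a, pot_b, pot_c, pot_d below 0.02 m/s and angle between each of pot_a_mid, pot_b_mid, pot_c_mid, pot_d_mid's own z axis and vertical below 0.15 rad), for 0.2 s.
At the end, for the whole second after the job is handed in: All four wells hold one upright pot each, fully down (its centre within 7 mm of where a seated pot's centre lies, tilt under 0.15 rad) and at rest; the shutter stands still (under 10 mm/s) at 35 +- 6 mm of travel, held by the robot with more than 4 N, no loose thing bearing on it (distance between any of pot_a_mid, pot_b_mid, pot_c_mid, pot_d_mid and well_a_seat below 0.007 m and distance between any of pot_a_mid, pot_b_mid, pot_c_mid, pot_d_mid and well_b_seat below 0.007 m and distance between any of pot_a_mid, pot_b_mid, pot_c_mid, pot_d_mid and well_c_seat below 0.007 m and distance between any of pot_a_mid, pot_b_mid, pot_c_mid, pot_d_mid and well_d_seat below 0.007 m and angle between each of pot_a_mid, pot_b_mid, pot_c_mid, pot_d_mid's own z axis and vertical below 0.15 rad and linear speed of each of pot_a, pot_b, pot_c, pot_d below 0.02 m/s and value of joint shutter between 0.029 and 0.041 m and velocity of joint shutter between -0.01 and 0.01 m/s and contact force between any of the fingers, the arm and shutter above 4 N and contact force between shutter and pot_a below 0.5 N and contact force between shutter and pot_b below 0.5 N and contact force between shutter and pot_c below 0.5 N and contact force between shutter and pot_d below 0.5 N and contact force between shutter and slide_box below 0.5 N and contact force between shutter and dropper below 0.5 N and contact force between shutter and counter below 0.5 N); the arm keeps its last pose, push and grip.
It fails at once if the shutter is opened more than 12 mm before both empty wells are filled (value of joint shutter above 0.012 m and not (distance between any of pot_a_mid, pot_b_mid, pot_c_mid, pot_d_mid and well_a_seat below 0.007 m and distance between any of pot_a_mid, pot_b_mid, pot_c_mid, pot_d_mid and well_b_seat below 0.007 m and distance between any of pot_a_mid, pot_b_mid, pot_c_mid, pot_d_mid and well_c_seat below 0.007 m and distance between any of pot_a_mid, pot_b_mid, pot_c_mid, pot_d_mid and well_d_seat below 0.007 m)).
It fails at once if the shutter runs well past half (more than 52 mm of its 70 mm) (value of joint shutter above 0.052 m).
It fails at once if a pot is tipped over (more than 0.6 rad) (angle between any of pot_a_mid, pot_b_mid, pot_c_mid, pot_d_mid's own z axis and vertical above 0.6 rad).
It fails at once if a pot that was already in a well is moved by more than 15 mm (distance of any of pot_a_mid, pot_b_mid from where it was at the start of the episode above 0.015 m).
It fails at once if a bystander (slide box, amber bottle, tally counter) is shifted by more than 30 mm (distance of any of slide_box, dropper, counter from where it was at the start of the episode above 0.03 m).
It also fails if it takes over 67 s, if anything falls off the work surface, if the arm or the gripper's body presses on something with over 40 N, if the wrist force passes 120 N, or if a joint passes its speed limit or range.

## Working session

There is one attempt and no reset: what is moved stays moved. The work goes in short steps, Python scripts to look and compute and a tool call to move; the robot and the scene stay as the last step left them, time stands still between calls to the robot, and variables do not carry over. Pictures are saved under pics/ and viewed, at most 10 in all, crops included, and the job is handed in when it is done.

Besides the shell and the picture viewer there is one more tool, called after "Request:" as a command line: name --pt "numbers of a row" for each row, then --argument value for the rest. play_rows: Moves the arm, as the interface text tells. Its arguments: {"type":"object","properties":{"deltas":{"type":"array"},"newtons":{"type":"number"}},"required":["deltas"]}

```bash
mkdir -p pics
cat > h.py <<'E'
from workcell import *
import numpy as np, cv2
from scipy.spatial.transform import Rotation as R
def rotm(c):
    r=np.array(c["rotation"],float)
    return r if r.shape==(3,3) else (R.from_euler('xyz',r).as_matrix() if r.size==3 else R.from_quat(r).as_matrix())
def ray(c,u,v,z):
    f=210/np.tan(np.radians(c["fovy"])/2)
    d=rotm(c)@np.array([(u-c["cx"])/f,(v-c["cy"])/f,1]); p=np.array(c["xyz"])
    return p+d*(z-p[2])/d[2]
def proj(c,P):
    f=210/np.tan(np.radians(c["fovy"])/2)
    q=rotm(c).T@(np.array(P)-np.array(c["xyz"])); return np.array([c["cx"]+f*q[0]/q[2],c["cy"]+f*q[1]/q[2]])
def save(n,im,box=None,k=1):
    if box: im=im[box[1]:box[3],box[0]:box[2]]
    cv2.imwrite(n,cv2.resize(im[:,:,::-1],None,fx=k,fy=k,interpolation=cv2.INTER_CUBIC))
E
python3 - <<'E'
from h import *
s=observe(); print(s)
for n in("top","scene","wrist"):
    c=get_calibration(n); print(n,c)
for n in("top","scene"):
    im=grab_frame(n); np.save(n+".npy",im); save(f"pics/{n}1.png",im,k=1.4)
E
```

```text
{'clock': 0.0, 'qpos': array([-1.34319965,  0.5220055 , -0.03632295,  1.60002921,  0.021205  ,
        1.02110118, -0.11280177]), 'qd': array([-0.0011279 , -0.00173915, -0.00105433,  0.00140303, -0.0001234 ,
       -0.00079454,  0.00138272]), 'joint_efforts': array([ 7.54991197e-04, -9.27109909e+01,  1.98018260e+00, -3.69936669e+01,
        1.78427179e-02,  8.17448512e-03, -1.28004990e-05]), 'position': array([0.18331636, 0.59711941, 0.21062351]), 'tool_rot': array([-3.14043810e+00,  9.01483738e-05,  2.84378342e+00]), 'force': array([ 0.19592302, -0.13371018, -0.08797063]), 'moment': array([ 0.04276936,  0.06071937, -0.01316091]), 'finger_force': 0.0, 'grip_width': 0.08509280517581659}
top {'fovy': 45.28645520239662, 'cx': 281.8216530041811, 'cy': 209.0787423210687, 'xyz': array([ 0.33269443, -0.00409402,  1.44280052]), 'rotation': array([-2.9663692 ,  0.02026145, -1.54509239])}
scene {'fovy': 47.974687141456364, 'cx': 278.7179965165432, 'cy': 211.14685448447926, 'xyz': array([ 1.19586967, -0.28720631,  1.13142479]), 'rotation': array([-2.5465696 ,  0.01373876,  1.10559452])}
wrist {'fovy': 68.15120272968825, 'cx': 272.9822543445888, 'cy': 210.0749925830883, 'xyz': array([0.12219339, 0.61717325, 0.37329738]), 'rotation': array([2.88043089e+00, 7.96290476e-04, 1.27347681e+00])}
```

View pics/top1.png

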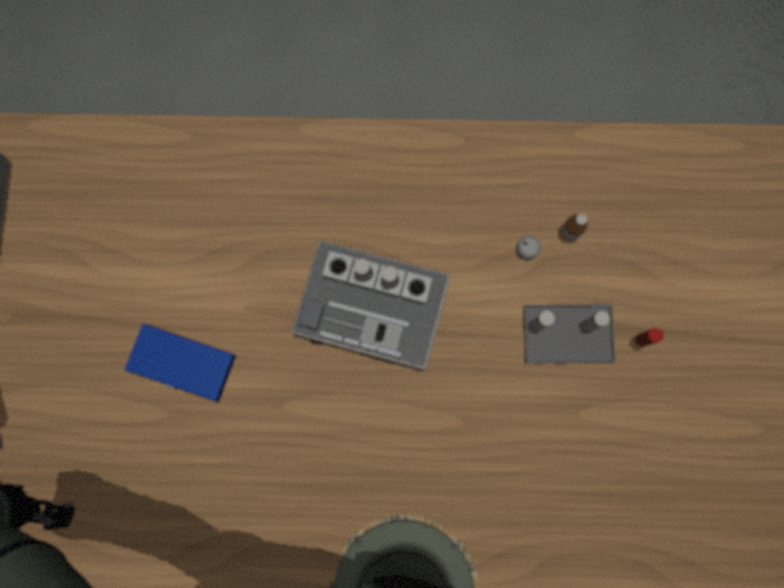

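View pics/scene1.png

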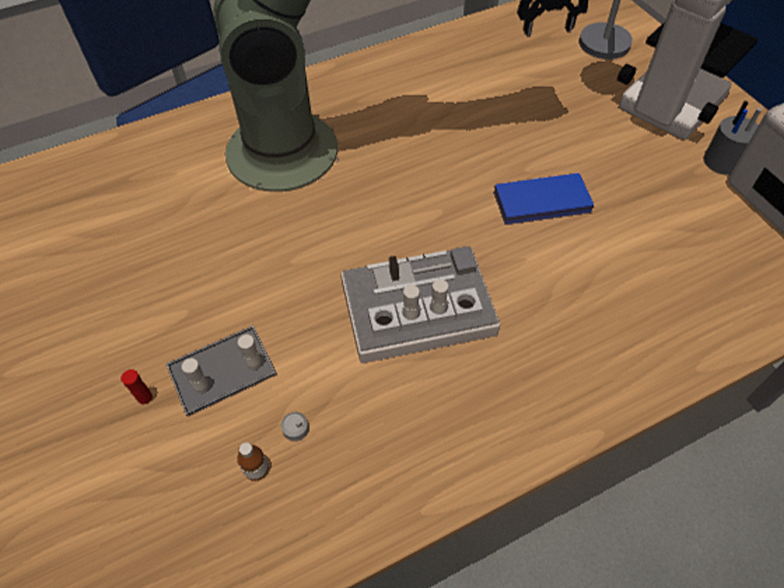

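The top picture shows the reader with empty wells at (339,266) and (417,288) and potted wells at (363,271) and (390,279). The tab is at (380,332). White pot candidates are the tray spares at (546,319) and (601,319) and the two pots in wells. The red cylinder at (654,336) is a decoy, and the amber bottle's white cap is at (580,220). The only white cylinders on the tray are the two spares, so I'll check them in a close crop.

Run:
```python
from h import *
im=np.load("top.npy"); a=im[165:270,200:330]; b=im[165:270,365:485]
o=np.hstack([a,b]); cv2.imwrite("pics/crop1.png",cv2.resize(o[:,:,::-1],None,fx=3.2,fy=3.2,interpolation=cv2.INTER_CUBIC)); print(o.shape)
```

```text
(105, 250, 3)
```

View pics/crop1.png

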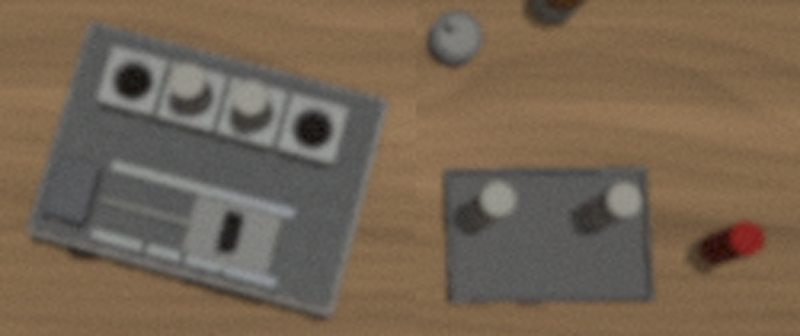

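Run:
```python
from h import *
c=get_calibration("top")
def L(x,y,z): 
    X=x/3.2+(200 if x<416 else 365-130); return ray(c,X,y/3.2+165,z)
D=[L(*p,.05) for p in[(93,25),(386,100),(332,315),(30,233)]]
print("deck",np.round(D,3).tolist(),[np.linalg.norm(D[i]-D[i-1]).round(3) for i in range(4)])
dc=np.mean(D,0)
w1=L(132,81,.076);w4=L(313,128,.076)
d=w1-w4; yaw=np.arctan2(-d[0],d[1]); print("wells",w1,w4,np.linalg.norm(d),"yaw",yaw)
ca,sa=np.cos(yaw),np.sin(yaw); ex=np.array([ca,sa]);ey=np.array([-sa,ca])
o=dc[:2]; print("reader",o,"from wells",(w1+w4)[:2]/2-.05*ex)
e=D[0]-D[1]+D[3]-D[2]; print("yaw deck",np.arctan2(-e[0],e[1]))
print("tray",np.mean([L(*p,.012) for p in[(445,170),(648,170),(652,298),(447,300)]],0))
print("spares",L(498,198,.094),L(624,200,.094),"tab",L(233,226,.1),"counter",L(455,38,.03),"dropper",ray(c,580/1.4,220/1.4,.1))
```

```text
deck [[0.68, 0.184, 0.05], [0.618, -0.078, 0.05], [0.428, -0.034, 0.05], [0.493, 0.231, 0.05]] [np.float64(0.193), np.float64(0.269), np.float64(0.195), np.float64(0.272)]
wells [0.62441242 0.14399315 0.076     ] [ 0.5863341  -0.01402452  0.076     ] 0.16254089377015932 yaw -0.23646676711984063
reader [0.55458246 0.07558819] from wells [0.55676467 0.07669778]
yaw deck -0.23766006896168584
tray [ 0.50915693 -0.32442464  0.012     ]
spares [ 0.52858461 -0.26484374  0.094     ] [ 0.52929637 -0.37018446  0.094     ] tab [0.49678904 0.05154985 0.1       ] counter [ 0.68200134 -0.24050748  0.03      ] dropper [ 0.72245022 -0.33061591  0.1       ]
```

```bash
cat >> h.py <<'E'
YAW=1.334
def to(x,y,z,yaw=YAW):
    s=observe(); r0=R.from_euler('xyz',s["tool_rot"]); r1=R.from_euler('xyz',[np.pi,0,yaw])
    d=r0.inv().apply(np.array([x,y,z])-s["position"])/.5
    w=(r0.inv()*r1).as_rotvec()/np.radians(120)
    return np.round(np.r_[d,w],4).tolist()
def st():
    s=observe(); print("t",round(s["clock"],2),"p",s["position"].round(4),"rpy",s["tool_rot"].round(3),"F",s["force"].round(1),"w",round(s["grip_width"],4),"ff",round(s["finger_force"],1),"q",s["qpos"].round(2))
E
python3 -c "
from h import *
print(to(.5,.25,.23),to(.529,-.265,.2))"
```

```text
[-0.8092, -0.478, -0.0381, -0.0004, 0.0004, 0.7209] [-1.1669, -1.4456, 0.0229, -0.0004, 0.0004, 0.7209]
```

Request:
play_rows --pt "-0.81 -0.48 -0.04 0 0 0.721 0" --pt "-0.81 -0.48 -0.04 0 0 0.721 0" --pt "-0.81 -0.48 -0.04 0 0 0.721 0" --pt "-0.81 -0.48 -0.04 0 0 0.721 0" --pt "-0.81 -0.48 -0.04 0 0 0.721 0" --pt "-0.81 -0.48 -0.04 0 0 0.721 0" --pt "-0.81 -0.48 -0.04 0 0 0.721 0" --pt "-0.81 -0.48 -0.04 0 0 0.721 0" --pt "-0.81 -0.48 -0.04 0 0 0.721 0" --pt "-0.81 -0.48 -0.04 0 0 0.721 0"

```text
clock: 1.1
position: [0.5027, 0.2449, 0.2315]
tool_rot: [3.14, 0.001, 1.333]
force: [-0.9, 0.6, 0.1]
grip_width: 0.0853
finger_force: 0.0
```

```bash
python3 -c "
from h import *
st();print(to(.529,-.265,.2))"
```

```text
t 1.1 p [0.5027 0.2449 0.2315] rpy [3.140e+00 1.000e-03 1.333e+00] F [-0.9  0.6  0.1] w 0.0853 ff 0.0 q [-0.87  0.42  0.42  1.77 -0.2   0.99 -0.61]
[-0.9787, 0.2911, 0.0642, 0.0007, 0.0004, -0.0004]
```

Request:
play_rows --pt "-0.979 0.291 0.064 0 0 0 0" --pt "-0.979 0.291 0.064 0 0 0 0" --pt "-0.979 0.291 0.064 0 0 0 0" --pt "-0.979 0.291 0.064 0 0 0 0" --pt "-0.979 0.291 0.064 0 0 0 0" --pt "-0.979 0.291 0.064 0 0 0 0" --pt "-0.979 0.291 0.064 0 0 0 0" --pt "-0.979 0.291 0.064 0 0 0 0" --pt "-0.979 0.291 0.064 0 0 0 0" --pt "-0.979 0.291 0.064 0 0 0 0"

```text
clock: 2.1
position: [0.5307, -0.2507, 0.1996]
tool_rot: [-3.141, -0.0, 1.344]
force: [0.8, 0.7, 1.2]
grip_width: 0.0853
finger_force: 0.0
```

Request:
play_rows --pt "0 0 0 0 0 0 0"

```text
clock: 2.2
position: [0.5292, -0.256, 0.1995]
tool_rot: [-3.141, 0.003, 1.336]
force: [-1.3, 1.1, -0.6]
grip_width: 0.0855
finger_force: 0.0
```

Run:
```python
from h import *
st();c=get_calibration("wrist"); im=grab_frame("wrist"); np.save("w1.npy",im); save("pics/w1.png",im)
print([proj(c,p).round() for p in[(.5286,-.265,.094),(.529,-.37,.094)]]); print(c)
```

```text
t 2.2 p [ 0.5292 -0.256   0.1995] rpy [-3.141e+00  3.000e-03  1.336e+00] F [-1.3  1.1 -0.6] w 0.0855 ff 0.0 q [ 0.01  0.52  0.49  1.73 -0.28  0.96  0.37]
[array([274., 213.]), array([299., 313.])]
{'fovy': 68.15120272968825, 'cx': 272.9822543445888, 'cy': 210.0749925830883, 'xyz': array([ 0.54565611, -0.19145147,  0.36195721]), 'rotation': array([ 2.87750529e+00,  4.42207997e-04, -2.34507125e-01])}
```

View pics/w1.png

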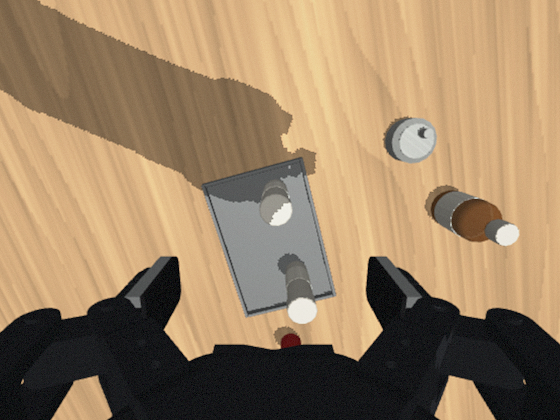

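The wrist view shows the spares' caps at (276,210) and (302,310), a few pixels from the prediction. The red decoy is at (290,342), off the tray.

Run:
```python
from h import *
c=get_calibration("wrist")
a=ray(c,276,210,.094);b=ray(c,302,310,.094);print(a,b)
x,y=(a[:2]+[.5286,-.265])/2
print(x,y,to(x,y,.11),to(x,y,.046))
```

```text
[ 0.53198384 -0.25860112  0.094     ] [ 0.5337135  -0.36304169  0.094     ]
0.5302919176473497 -0.26180056092350423 [-0.0177, 0.0055, 0.1787, -0.0004, 0.0007, 0.0021] [-0.0175, 0.0056, 0.3067, -0.0004, 0.0007, 0.0021]
```

Run:
```python
from h import *
st();c=get_calibration("wrist");im=grab_frame("wrist");st()
for p in[(.530,-.264,.094),(.5305,-.369,.094)]: print(proj(c,p))
g=im.astype(int).min(2);n,l,s,ce=cv2.connectedComponentsWithStats((g>150).astype(np.uint8))
for i in range(1,n):
    if s[i,4]>60: print(s[i],ce[i])
print(to(.53,-.264,.11),to(.53,-.264,.046))
```

```text
t 2.25 p [ 0.5298 -0.2525  0.1994] rpy [-3.141e+00  1.000e-03  1.338e+00] F [ 0.4  0.5 -0.1] w 0.0854 ff 0.0 q [ 0.01  0.52  0.48  1.73 -0.28  0.96  0.37]
t 2.3 p [ 0.5303 -0.25    0.1994] rpy [-3.141  0.     1.341] F [ 0.5  0.5 -0.1] w 0.0856 ff 0.0 q [ 0.01  0.52  0.48  1.74 -0.28  0.96  0.37]
[275.21571299 216.13957819]
[300.05085932 315.86422793]
[299   1  37 143 794] [316.32241814  71.96095718]
[311   1   9  27  63] [315.12698413  11.55555556]
[ 393  122   44   45 1399] [414.52609006 144.29449607]
[282 135   8  14  63] [285.52380952 141.17460317]
[279 175  33  47 488] [296.66803279 193.06967213]
[269 203  32  28 452] [282.20353982 218.13053097]
[495 229  24  22 402] [506.84328358 239.24129353]
[287 301  31  27 626] [301.9201278  314.19808307]
[-0.0273, 0.0059, 0.1787, -0.0005, 0.0001, 0.0035] [-0.0273, 0.006, 0.3067, -0.0005, 0.0001, 0.0035]
```

Request:
play_rows --pt "-0.025 0.0075 0.06 0 0 0.003 0" --pt "-0.025 0.0075 0.12 0 0 0.003 0" --pt "-0.025 0.0075 0.17 0 0 0.003 0" --pt "-0.025 0.0075 0.22 0 0 0.003 0" --pt "-0.025 0.0075 0.26 0 0 0.003 0" --pt "-0.025 0.0075 0.29 0 0 0.003 0" --pt "-0.025 0.0075 0.307 0 0 0.003 0" --pt "-0.025 0.0075 0.307 0 0 0.003 0" --pt "-0.025 0.0075 0.307 0 0 0.003 0.5" --pt "-0.025 0.0075 0.307 0 0 0.003 1" --newtons 30

```text
clock: 3.3
position: [0.5324, -0.2621, 0.0474]
tool_rot: [3.14, 0.0, 1.338]
force: [-0.1, -0.8, 0.1]
grip_width: 0.0592
finger_force: 0.0
```

Request:
play_rows --pt "0 0 0 0 0 0 1" --pt "0 0 0 0 0 0 1" --pt "0 0 0 0 0 0 1" --pt "0 0 0 0 0 0 1" --pt "0 0 0 0 0 0 1" --pt "0 0 0 0 0 0 1"

```text
clock: 3.9
position: [0.532, -0.2621, 0.0469]
tool_rot: [3.141, 0.0, 1.337]
force: [-1.5, 0.9, 6.4]
grip_width: 0.0285
finger_force: 29.1
```

Run:
```python
from h import *
st(); print(to(.531,-.263,.23))
```

```text
t 3.9 p [ 0.532  -0.2621  0.0469] rpy [3.141 0.    1.337] F [-1.5  0.9  6.4] w 0.0285 ff 29.1 q [ 0.11  0.73  0.37  1.82 -0.4   0.67  0.48]
[-0.0023, -0.0013, -0.3661, 0.0003, 0.0, 0.0016]
```

Request:
play_rows --pt "0 0 -0.06 0 0 0 1" --pt "0 0 -0.14 0 0 0 1" --pt "0 0 -0.22 0 0 0 1" --pt "0 0 -0.3 0 0 0 1" --pt "0 0 -0.366 0 0 0 1" --pt "0 0 -0.366 0 0 0 1" --pt "0 0 -0.366 0 0 0 1"

```text
clock: 4.6
position: [0.532, -0.2618, 0.2299]
tool_rot: [3.14, -0.0, 1.338]
force: [-0.0, 0.5, -0.5]
grip_width: 0.028
finger_force: 29.8
```

Run:
```python
from h import *
st(); print(to(.57,-.08,.23))
```

```text
t 4.6 p [ 0.532  -0.2618  0.2299] rpy [ 3.14  -0.     1.338] F [-0.   0.5 -0.5] w 0.028 ff 29.8 q [ 0.01  0.5   0.5   1.69 -0.27  1.03  0.37]
[0.3714, -0.0101, -0.0002, 0.0006, -0.0001, 0.0017]
```

Request:
play_rows --pt "0.09 -0.0025 0 0 0 0 1" --pt "0.18 -0.005 0 0 0 0 1" --pt "0.27 -0.0075 0 0 0 0 1" --pt "0.34 -0.01 0 0 0 0.0017 1" --pt "0.371 -0.01 0 0 0 0.0017 1" --pt "0.371 -0.01 0 0 0 0.0017 1" --pt "0.371 -0.01 0 0 0 0.0017 1" --pt "0.371 -0.01 0 0 0 0.0017 1"

```text
clock: 5.4
position: [0.5694, -0.0819, 0.2292]
tool_rot: [-3.141, 0.001, 1.332]
force: [-0.2, -0.9, -0.2]
grip_width: 0.0283
finger_force: 29.8
```

Run:
```python
from h import *
st();c=get_calibration("wrist"); im=grab_frame("wrist"); st(); np.save("w2.npy",im); save("pics/w2.png",im,k=1.4)
print([(1.4*proj(c,p)).round() for p in[(.6244,.144,.076),(.5863,-.014,.076),(.497,.0515,.1)]])
import json;json.dump({k:(np.array(v).tolist()) for k,v in c.items()},open("c2.json","w"))
```

```text
t 5.4 p [ 0.5694 -0.0819  0.2292] rpy [-3.141e+00  1.000e-03  1.332e+00] F [-0.2 -0.9 -0.2] w 0.0283 ff 29.8 q [-0.31  0.46  0.49  1.73 -0.25  1.01  0.04]
t 5.45 p [ 0.5695 -0.0818  0.2293] rpy [-3.141e+00  1.000e-03  1.332e+00] F [0.8 0.5 0.5] w 0.0285 ff 29.8 q [-0.31  0.46  0.49  1.73 -0.25  1.01  0.04]
[array([ 381., -108.]), array([381., 172.]), array([217., 101.])]
```

View pics/w2.png

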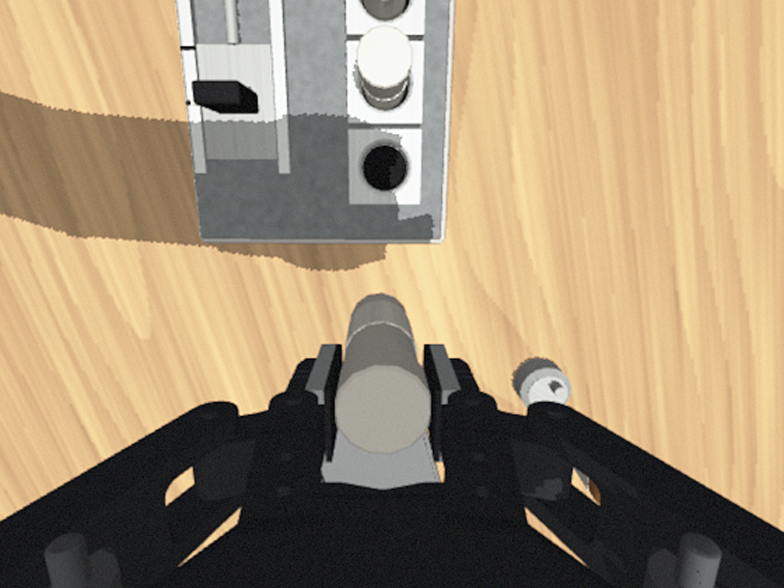

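The wrist view shows the held pot upright with its cap at (382,409) (1.4x scale), the empty well at (385,168), and the tab at (230,97).

Run:
```python
from h import *
import json
c=json.load(open("c2.json"))
w=ray(c,385/1.4,168/1.4,.076); p=ray(c,382/1.4,409/1.4,.2764); s=observe()
print("well",w,"pot",p,"off",p-s["position"])
ca,sa=np.cos(-.2365),np.sin(-.2365)
for u,v in((194,83),(239,83)): print("tab",ray(c,u/1.4,v/1.4,.1))
t=w[:2]*.6+np.array([.5863,-.014])*.4; print(t)
o=(p-s["position"])[:2]
print(to(*(t-o),.23),to(*(t-o),.115),to(*(t-o),.0975))
```

```text
well [ 0.58938965 -0.01176662  0.076     ] pot [ 0.57038035 -0.08188942  0.2764    ] off [ 9.09181923e-04 -5.23913667e-05  4.71453091e-02]
tab [0.48675283 0.06434898 0.1       ]
tab [0.51365399 0.0578089  0.1       ]
[ 0.58815379 -0.01265997]
[0.1429, 0.0018, -0.0016, -0.0001, 0.0003, -0.001] [0.1431, 0.0018, 0.2284, -0.0001, 0.0003, -0.001] [0.1431, 0.0018, 0.2634, -0.0001, 0.0003, -0.001]
```

Request:
play_rows --pt "0.07 0.001 0 0 0 0 1" --pt "0.12 0.0018 0 0 0 0 1" --pt "0.143 0.0018 0 0 0 0 1" --pt "0.143 0.0018 0 0 0 0 1" --pt "0.143 0.0018 0.06 0 0 0 1" --pt "0.143 0.0018 0.11 0 0 0 1" --pt "0.143 0.0018 0.15 0 0 0 1" --pt "0.143 0.0018 0.18 0 0 0 1" --pt "0.143 0.0018 0.2 0 0 0 1" --pt "0.143 0.0018 0.2 0 0 0 1"

```text
clock: 6.45
position: [0.5868, -0.0124, 0.1286]
tool_rot: [-3.14, 0.001, 1.332]
force: [0.8, 0.3, -0.6]
grip_width: 0.0282
finger_force: 29.8
```

Run:
```python
from h import *
st(); print(to(.5872,-.0126,.0975))
```

```text
t 6.45 p [ 0.5868 -0.0124  0.1286] rpy [-3.140e+00  1.000e-03  1.332e+00] F [ 0.8  0.3 -0.6] w 0.0282 ff 29.8 q [-0.37  0.6   0.42  1.79 -0.32  0.82 -0.03]
[-0.0002, 0.0009, 0.0622, -0.0006, 0.0005, -0.0007]
```

Request:
play_rows --pt "0 0 0.01 0 0 0 1" --pt "0 0 0.02 0 0 0 1" --pt "0 0 0.03 0 0 0 1" --pt "0 0 0.04 0 0 0 1" --pt "0 0 0.048 0 0 0 1" --pt "0 0 0.055 0 0 0 1" --pt "0 0 0.06 0 0 0 1" --pt "0 0 0.0625 0 0 0 1" --pt "0 0 0.0625 0 0 0 1"

```text
clock: 7.35
position: [0.5875, -0.011, 0.0981]
tool_rot: [-3.141, 0.0, 1.334]
force: [-0.3, 0.1, 0.2]
grip_width: 0.0282
finger_force: 29.8
```

Request:
play_rows --pt "0 0 0.002 0 0 0 1" --pt "0 0 0.002 0 0 0 0.6" --pt "0 0 0.002 0 0 0 0.5" --pt "0 0 0.002 0 0 0 0.4" --pt "0 0 0.002 0 0 0 0" --pt "0 0 0.002 0 0 0 0" --pt "0 0 0.002 0 0 0 0" --pt "0 0 -0.04 0 0 0 0" --pt "0 0 -0.12 0 0 0 0" --pt "0 0 -0.2 0 0 0 0"

```text
clock: 8.35
position: [0.5871, -0.0111, 0.1991]
tool_rot: [-3.14, 0.001, 1.334]
force: [0.1, 0.5, -0.1]
grip_width: 0.0855
finger_force: 0.0
```

Request:
play_rows --pt "0 0 -0.05 0 0 0 0" --pt "-0.09 0 -0.06 0 0 0 0" --pt "-0.18 0 -0.06 0 0 0 0" --pt "-0.27 0 -0.06 0 0 0 0" --pt "-0.27 0 -0.06 0 0 0 0"

```text
clock: 8.85
position: [0.5539, -0.1485, 0.2288]
tool_rot: [3.141, 0.002, 1.326]
force: [-0.0, 0.4, -0.1]
grip_width: 0.0855
finger_force: 0.0
```

Run:
```python
from h import *
st();c=get_calibration("wrist"); im=grab_frame("wrist"); save("pics/w3.png",im,k=1.2)
import json;json.dump({k:(np.array(v).tolist()) for k,v in c.items()},open("c3.json","w"))
print([1.2*proj(c,p) for p in((.588,-.0127,.144),(.5315,-.368,.094),(.588,-.0127,.166))]); print(to(.5315,-.368,.2),to(.5315,-.368,.046))
```

```text
t 8.85 p [ 0.5539 -0.1485  0.2288] rpy [3.141e+00 2.000e-03 1.326e+00] F [-0.   0.4 -0.1] w 0.0855 ff 0.0 q [-0.2   0.46  0.5   1.74 -0.26  1.    0.15]
[array([326.35133839,  22.72164318]), array([358.77742782, 456.04350146]), array([326.2512194 ,   8.91219208])]
[-0.4437, 0.0612, 0.0574, 0.0002, 0.0003, -0.0024] [-0.4435, 0.061, 0.3654, 0.0002, 0.0003, -0.0024]
```

View pics/w3.png

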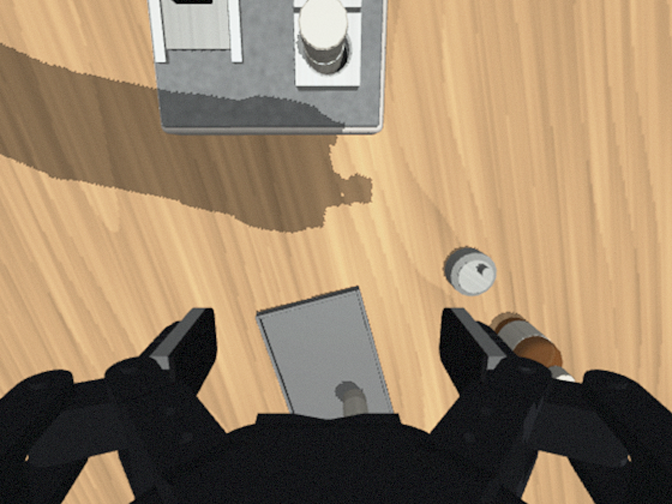

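The pot is seated in the well, with its cap at (324,20) where a full-depth pot is expected. On to the second spare.

Request:
play_rows --pt "-0.09 0.012 0.01 0 0 0 0" --pt "-0.18 0.024 0.02 0 0 0 0" --pt "-0.27 0.036 0.035 0 0 0 0" --pt "-0.36 0.05 0.05 0 0 0 0" --pt "-0.42 0.06 0.057 0 0 0 0" --pt "-0.444 0.061 0.057 0 0 -0.002 0" --pt "-0.444 0.061 0.057 0 0 -0.002 0" --pt "-0.444 0.061 0.057 0 0 -0.002 0" --pt "-0.444 0.061 0.057 0 0 -0.002 0"

```text
clock: 9.8
position: [0.5344, -0.3632, 0.1999]
tool_rot: [3.141, -0.001, 1.34]
force: [0.3, 0.7, 0.3]
grip_width: 0.0854
finger_force: 0.0
```

Run:
```python
from h import *
st();c=get_calibration("wrist"); im=grab_frame("wrist"); st()
g=im.astype(int).min(2);n,l,s,ce=cv2.connectedComponentsWithStats((g>150).astype(np.uint8))
for i in range(1,n):
    if s[i,4]>200: print(s[i],ce[i],ray(c,*ce[i],.094))
print(proj(c,(.5315,-.368,.094)),to(.5315,-.368,.046))
```

```text
t 9.8 p [ 0.5344 -0.3632  0.1999] rpy [ 3.141e+00 -1.000e-03  1.340e+00] F [0.3 0.7 0.3] w 0.0854 ff 0.0 q [ 0.2   0.61  0.48  1.57 -0.32  1.03  0.54]
t 9.85 p [ 0.5343 -0.3634  0.1999] rpy [ 3.141e+00 -1.000e-03  1.340e+00] F [-0.3  0.4  0.7] w 0.0851 ff 0.0 q [ 0.2   0.61  0.48  1.57 -0.32  1.03  0.54]
[246   0  20  62 357] [256.07002801  30.54621849] [ 0.55421291 -0.22531856  0.094     ]
[298   0  16  44 213] [305.39906103  18.09389671] [ 0.59321415 -0.22562737  0.094     ]
[ 373    8   48   53 1836] [396.24455338  34.71732026] [ 0.65974939 -0.25300488  0.094     ]
[231  65  52  45 868] [262.87327189  82.54608295] [ 0.55046799 -0.26309643  0.094     ]
[482 102  26  28 546] [494.63186813 115.84065934] [ 0.73135912 -0.33185989  0.094     ]
[346 129  19 103 294] [354.86054422 179.45578231] [ 0.60999309 -0.3580303   0.094     ]
[342 166  21 134 690] [352.52753623 235.80869565] [ 0.59949179 -0.40900255  0.094     ]
[ 212  177   97   52 1399] [276.52609006 205.32380272] [ 0.53821376 -0.36511316  0.094     ]
[366 305  13  41 252] [370.51587302 325.87698413] [ 0.60138935 -0.50674508  0.094     ]
[269.94498951 210.02902224] [-0.0105, -0.0035, 0.3079, 0.0002, -0.0003, 0.003]
```

Request:
play_rows --pt "-0.0105 -0.0035 0.06 0 0 0.003 0" --pt "-0.0105 -0.0035 0.12 0 0 0.003 0" --pt "-0.0105 -0.0035 0.17 0 0 0.003 0" --pt "-0.0105 -0.0035 0.22 0 0 0.003 0" --pt "-0.0105 -0.0035 0.26 0 0 0.003 0" --pt "-0.0105 -0.0035 0.29 0 0 0.003 0" --pt "-0.0105 -0.0035 0.308 0 0 0.003 0" --pt "-0.0105 -0.0035 0.308 0 0 0.003 0" --pt "-0.0105 -0.0035 0.308 0 0 0.003 0.5" --pt "-0.0105 -0.0035 0.308 0 0 0.003 1" --newtons 30

```text
clock: 10.85
position: [0.5309, -0.3701, 0.0467]
tool_rot: [3.14, 0.0, 1.332]
force: [-0.5, -0.8, -0.2]
grip_width: 0.0591
finger_force: 0.0
```

Request:
play_rows --pt "0 0 0 0 0 0 1" --pt "0 0 0 0 0 0 1" --pt "0 0 0 0 0 0 1" --pt "0 0 0 0 0 0 1" --pt "0 0 0 0 0 0 1" --pt "0 0 0 0 0 0 1"

```text
clock: 11.45
position: [0.5307, -0.3701, 0.0462]
tool_rot: [3.141, 0.0, 1.332]
force: [-1.0, 0.8, 5.6]
grip_width: 0.028
finger_force: 29.3
```

Request:
play_rows --pt "0 0 -0.06 0 0 0 1" --pt "0 0 -0.14 0 0 0 1" --pt "0 0 -0.22 0 0 0 1" --pt "0 0 -0.3 0 0 0 1" --pt "0 0 -0.366 0 0 0 1" --pt "0 0 -0.366 0 0 0 1" --pt "0 0 -0.366 0 0 0 1"

```text
clock: 12.15
position: [0.5306, -0.3698, 0.2291]
tool_rot: [3.141, -0.0, 1.332]
force: [0.2, 0.5, -1.1]
grip_width: 0.0283
finger_force: 29.8
```

Run:
```python
from h import *
st(); print(to(.611,.075,.23))
```

```text
t 12.15 p [ 0.5306 -0.3698  0.2291] rpy [ 3.141 -0.     1.332] F [ 0.2  0.5 -1.1] w 0.0283 ff 29.8 q [ 0.2   0.59  0.5   1.54 -0.3   1.09  0.53]
[0.9024, -0.0543, -0.0019, 0.0005, -0.0, -0.001]
```

Request:
play_rows --pt "0.08 -0.005 -0.002 0 0 0 1" --pt "0.17 -0.01 -0.002 0 0 0 1" --pt "0.27 -0.016 -0.002 0 0 0 1" --pt "0.37 -0.022 -0.002 0 0 0 1" --pt "0.47 -0.028 -0.002 0 0 0 1" --pt "0.57 -0.034 -0.002 0 0 0 1" --pt "0.67 -0.04 -0.002 0 0 0 1" --pt "0.76 -0.046 -0.002 0 0 0 1" --pt "0.84 -0.05 -0.002 0 0 0 1" --pt "0.9 -0.054 -0.002 0 0 0 1"

```text
clock: 13.15
position: [0.6103, 0.0769, 0.2282]
tool_rot: [-3.14, 0.0, 1.334]
force: [-0.1, -0.0, 0.9]
grip_width: 0.0282
finger_force: 29.8
```

Request:
play_rows --pt "0 0 0 0 0 0 1" --pt "0 0 0 0 0 0 1" --pt "0 0 0 0 0 0 1"

```text
clock: 13.45
position: [0.6104, 0.0725, 0.2291]
tool_rot: [-3.141, 0.001, 1.331]
force: [0.2, -0.3, -0.7]
grip_width: 0.0284
finger_force: 29.8
```

Run:
```python
from h import *
st();c=get_calibration("wrist"); im=grab_frame("wrist"); st(); save("pics/w4.png",im,k=1.4)
print([(1.4*proj(c,p)).round() for p in[(.6265,.1457,.076)]])
import json;json.dump({k:(np.array(v).tolist()) for k,v in c.items()},open("c4.json","w"))
```

```text
t 13.45 p [0.6104 0.0725 0.2291] rpy [-3.141e+00  1.000e-03  1.331e+00] F [ 0.2 -0.3 -0.7] w 0.0284 ff 29.8 q [-0.53  0.53  0.48  1.63 -0.27  1.05 -0.22]
t 13.5 p [0.6105 0.0724 0.2293] rpy [-3.141e+00  1.000e-03  1.330e+00] F [ 0.5 -0.5  0.1] w 0.0284 ff 29.8 q [-0.53  0.53  0.48  1.63 -0.27  1.05 -0.22]
[array([378., 165.])]
```

View pics/w4.png

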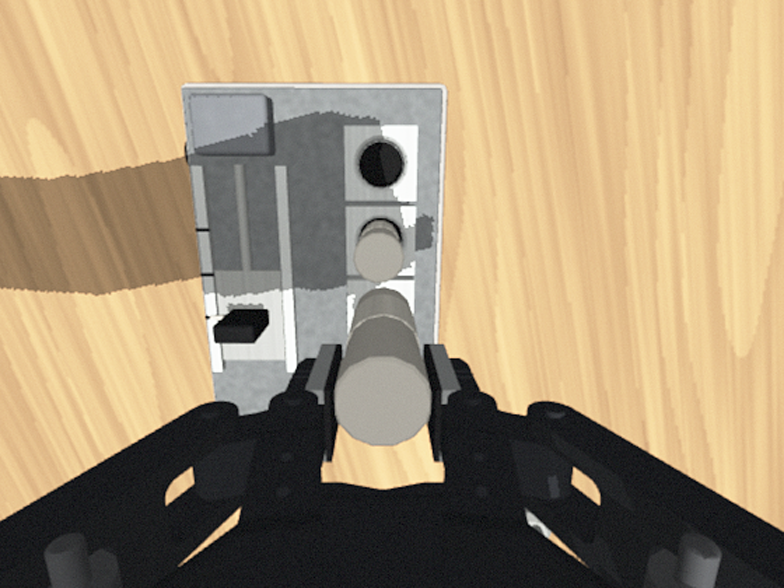

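The view shows the empty well at (381,164), the held cap at (383,401), and rail marks at (203,230), (208,274) and (213,316), with the tab at the closed mark.

Run:
```python
from h import *
import json
c=json.load(open("c4.json"))
w=ray(c,381/1.4,164/1.4,.076); s=observe(); p=ray(c,383/1.4,401/1.4,.2291+.0478)
o=(p-[.6104,.0725,0])[:2]
print("well",w,"pot",p,o)
for u,v in((203,230),(208,274),(213,316)): print("mark",ray(c,u/1.4,v/1.4,.059))
for u,v in((217,319),(257,309),(269,311)): print("tabtop?",ray(c,u/1.4,v/1.4,.1))
t=w[:2]-o
for z in(.23,.13,.0972): print(to(*t,z))
```

```text
well [0.62832701 0.14579636 0.076     ] pot [0.61236422 0.07526978 0.2769    ] [0.00196422 0.00276978]
mark [0.48504192 0.13168802 0.059     ]
mark [0.47713715 0.09829766 0.059     ]
mark [0.46936351 0.06466817 0.059     ]
tabtop? [0.49081876 0.07076363 0.1       ]
tabtop? [0.52054083 0.07109671 0.1       ]
tabtop? [0.5282746  0.06769715 0.1       ]
[0.1448, -0.0028, -0.0015, -0.0003, 0.0004, -0.0018]
[0.145, -0.0027, 0.1985, -0.0003, 0.0004, -0.0018]
[0.145, -0.0027, 0.2641, -0.0003, 0.0004, -0.0018]
```

Request:
play_rows --pt "0.07 -0.001 0 0 0 0 1" --pt "0.12 -0.0027 0 0 0 0 1" --pt "0.145 -0.0027 0 0 0 -0.0018 1" --pt "0.145 -0.0027 0 0 0 -0.0018 1" --pt "0.145 -0.0027 0.06 0 0 -0.0018 1" --pt "0.145 -0.0027 0.11 0 0 -0.0018 1" --pt "0.145 -0.0027 0.15 0 0 -0.0018 1" --pt "0.145 -0.0027 0.18 0 0 -0.0018 1" --pt "0.145 -0.0027 0.2 0 0 -0.0018 1" --pt "0.145 -0.0027 0.2 0 0 -0.0018 1"

```text
clock: 14.5
position: [0.6263, 0.1436, 0.1288]
tool_rot: [-3.141, 0.001, 1.335]
force: [-0.5, 0.2, 0.1]
grip_width: 0.0281
finger_force: 29.8
```

Run:
```python
from h import *
st(); print(to(.6264,.143,.0972))
```

```text
t 14.5 p [0.6263 0.1436 0.1288] rpy [-3.141e+00  1.000e-03  1.335e+00] F [-0.5  0.2  0.1] w 0.0281 ff 29.8 q [-0.58  0.68  0.42  1.64 -0.33  0.89 -0.28]
[-0.0011, 0.0006, 0.0633, -0.0005, 0.0005, 0.0004]
```

Request:
play_rows --pt "-0.001 0 0.01 0 0 0 1" --pt "-0.001 0 0.02 0 0 0 1" --pt "-0.001 0 0.03 0 0 0 1" --pt "-0.001 0 0.04 0 0 0 1" --pt "-0.001 0 0.048 0 0 0 1" --pt "-0.001 0 0.055 0 0 0 1" --pt "-0.001 0 0.06 0 0 0 1" --pt "-0.001 0 0.064 0 0 0 1" --pt "-0.001 0 0.064 0 0 0 1"

```text
clock: 15.4
position: [0.6264, 0.144, 0.0975]
tool_rot: [-3.141, 0.0, 1.336]
force: [0.6, -0.1, -0.4]
grip_width: 0.0278
finger_force: 29.8
```

Request:
play_rows --pt "0 0 0.002 0 0 0 1" --pt "0 0 0.002 0 0 0 0.6" --pt "0 0 0.002 0 0 0 0.5" --pt "0 0 0.002 0 0 0 0.4" --pt "0 0 0.002 0 0 0 0" --pt "0 0 0.002 0 0 0 0" --pt "0 0 0.002 0 0 0 0" --pt "0 0 -0.04 0 0 0 0" --pt "0 0 -0.12 0 0 0 0" --pt "0 0 -0.2 0 0 0 0"

```text
clock: 16.4
position: [0.6261, 0.1438, 0.1986]
tool_rot: [-3.141, 0.001, 1.335]
force: [0.8, 0.7, 0.1]
grip_width: 0.0856
finger_force: 0.0
```

Run:
```python
from h import *
# reader pose from wells
w4=np.array([.5881,-.0127]);w1=np.array([.628,.1455]); d=w1-w4; yaw=np.arctan2(-d[0],d[1])
ex=np.array([np.cos(yaw),np.sin(yaw)]);ey=np.array([-ex[1],ex[0]]); o=(w1+w4)/2-.05*ex
print(yaw,np.linalg.norm(d),o)
for m in((.4850,.1317),(.4771,.0983),(.4694,.0647),(.497,.0515),(.4968,.0515)): 
    v=np.array(m)-o; print(v@ex,v@ey)
st()
```

```text
-0.24705982557484338 0.1631540682912933 [0.55956822 0.07862771]
-0.08528305013266936 0.03322482275049266
-0.08477506402562339 -0.0010929853105570448
-0.08402423996537817 -0.035555809675814135
-0.054034181787582077 -0.041605306389790146
-0.0542281089162854 -0.041654217214286124
t 16.4 p [0.6261 0.1438 0.1986] rpy [-3.141e+00  1.000e-03  1.335e+00] F [0.8 0.7 0.1] w 0.0856 ff 0.0 q [-0.61  0.61  0.45  1.58 -0.3   1.03 -0.31]
```

Run:
```python
from h import *
print(to(.4885,.0184,.23))
```

```text
[-0.3082, -0.2092, -0.0624, -0.0004, 0.0004, 0.0007]
```

Request:
play_rows --pt "0 0 -0.062 0 0 0 0.5" --pt "-0.06 -0.04 -0.062 0 0 0 1" --pt "-0.13 -0.09 -0.062 0 0 0 1" --pt "-0.2 -0.14 -0.062 0 0 0 1" --pt "-0.26 -0.18 -0.062 0 0 0 1" --pt "-0.308 -0.209 -0.062 0 0 0 1" --pt "-0.308 -0.209 -0.062 0 0 0 1" --pt "-0.308 -0.209 -0.062 0 0 0 1"

```text
clock: 17.2
position: [0.4891, 0.0186, 0.2291]
tool_rot: [3.141, -0.001, 1.335]
force: [1.0, 0.3, -0.7]
grip_width: 0.0001
finger_force: 0.0
```

Run:
```python
from h import *
st();c=get_calibration("wrist"); im=grab_frame("wrist");sc=grab_frame("scene")
a=cv2.resize(im,(533,400)); b=cv2.resize(sc[160:280,235:365],(433,400),interpolation=cv2.INTER_CUBIC)
o=cv2.resize(np.hstack([a,b]),None,fx=.82,fy=.82); cv2.imwrite("pics/w5.png",o[:,:,::-1]); print(o.shape)
import json;json.dump({k:(np.array(v).tolist()) for k,v in c.items()},open("c5.json","w"))
k=.82*533/560
print([k*proj(c,p) for p in((.4979,.0573,.1),(.4694,.0647,.059),(.628,.1455,.144))])
print(to(.4885,.0184,.072))
```

```text
t 17.2 p [0.4891 0.0186 0.2291] rpy [ 3.141e+00 -1.000e-03  1.335e+00] F [ 1.   0.3 -0.7] w 0.0001 ff 0.0 q [-0.57  0.32  0.52  1.95 -0.2   0.93 -0.19]
(328, 792, 3)
[array([211.75780679, 122.39391991]), array([190.1662365 , 119.21613483]), array([329.95539956,  -4.41172352])]
[-0.0022, -0.0017, 0.3135, 0.0002, -0.0001, 0.0011]
```

View pics/w5.png

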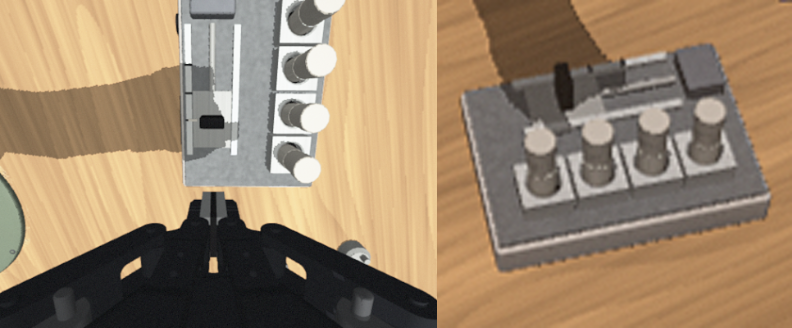

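Four pots stand level in the wells, and the tab top is at (211,122), as predicted. The fingers are lined up behind it.

Request:
play_rows --pt "-0.002 -0.001 0.06 0 0 0 1" --pt "-0.002 -0.001 0.12 0 0 0 1" --pt "-0.002 -0.001 0.18 0 0 0 1" --pt "-0.002 -0.001 0.23 0 0 0 1" --pt "-0.002 -0.001 0.27 0 0 0 1" --pt "-0.002 -0.001 0.3 0 0 0 1" --pt "-0.002 -0.001 0.313 0 0 0 1" --pt "-0.002 -0.001 0.313 0 0 0 1"

```text
clock: 18.1
position: [0.4882, 0.0179, 0.0715]
tool_rot: [-3.14, 0.001, 1.336]
force: [-0.6, -0.1, 1.0]
grip_width: -0.0002
finger_force: 0.0
```

Request:
play_rows --pt "0.006 0 0 0 0 0 1" --pt "0.012 0 0 0 0 0 1" --pt "0.018 0 0 0 0 0 1" --pt "0.024 0 0 0 0 0 1" --pt "0.03 0 0 0 0 0 1" --pt "0.036 0 0 0 0 0 1" --pt "0.036 0 0 0 0 0 1"

```text
clock: 18.8
position: [0.4926, 0.0358, 0.0722]
tool_rot: [3.142, -0.0, 1.336]
force: [-0.2, 0.0, 0.1]
grip_width: -0.0002
finger_force: 0.0
```

Run:
```python
from h import *
st(); p=observe()["position"][:2]-[.5061,.0913]; print("along",p@[.234,.972],"across",p@[.972,-.234])
```

```text
t 18.8 p [0.4926 0.0358 0.0722] rpy [ 3.142 -0.     1.336] F [-0.2  0.   0.1] w -0.0002 ff 0.0 q [-0.47  0.57  0.38  2.07 -0.38  0.57 -0.06]
along -0.05715586598885192 across -0.00014961939266621487
```

Request:
play_rows --pt "0.008 0 0 0 0 0 1" --pt "0.016 0 0 0 0 0 1" --pt "0.024 0 0 0 0 0 1" --pt "0.03 0 0 0 0 0 1" --pt "0.03 0 0 0 0 0 1"

```text
clock: 19.3
position: [0.496, 0.0497, 0.0722]
tool_rot: [3.142, 0.001, 1.336]
force: [-1.4, -5.0, 2.5]
grip_width: -0.0003
finger_force: 2.8
```

Request:
play_rows --pt "0.008 0 0 0 0 0 1" --pt "0.016 0 0 0 0 0 1" --pt "0.024 0 0 0 0 0 1" --pt "0.032 0 0 0 0 0 1" --pt "0.036 0 0 0 0 0 1" --pt "0.036 0 0 0 0 0 1"

```text
clock: 19.9
position: [0.5002, 0.0667, 0.0722]
tool_rot: [3.141, 0.001, 1.335]
force: [-0.9, -7.6, 2.8]
grip_width: -0.0002
finger_force: 4.0
```

Run:
```python
from h import *
st(); s=observe();p=s["position"][:2]-[.5061,.0913]; print("along",p@[.234,.972],"across",p@[.972,-.234],"F",s["force"][:2]@[.234,.972])
```

```text
t 19.9 p [0.5002 0.0667 0.0722] rpy [3.141e+00 1.000e-03 1.335e+00] F [-0.9 -7.6  2.8] w -0.0002 ff 4.0 q [-0.54  0.58  0.39  2.04 -0.38  0.59 -0.12]
along -0.025263680417744277 across -3.486384010479793e-05 F -7.634128687022074
```

Request:
play_rows --pt "0.006 0 0 0 0 0 1" --pt "0.012 0 0 0 0 0 1" --pt "0.0145 0 0 0 0 0 1" --pt "0.0145 0 0 0 0 0 1" --pt "0.0145 0 0 0 0 0 1" --pt "0.0145 0 0 0 0 0 1"

```text
clock: 20.5
position: [0.5018, 0.0733, 0.0722]
tool_rot: [3.141, 0.001, 1.335]
force: [-0.9, -8.6, 3.3]
grip_width: 0.0002
finger_force: 4.5
```

Run:
```python
from h import *
st(); c=get_calibration("wrist"); im=grab_frame("wrist"); t=grab_frame("top"); s=observe();p=s["position"][:2]-[.5061,.0913]; print("along",p@[.234,.972],"F",s["force"][:2]@[.234,.972])
u,v=proj(c,(.4771,.0983,.059)); print(u,v)
x,y=int(max(0,u-60)),int(max(0,v-90)); a=cv2.resize(im[y:y+160,x:x+160],(560,560),interpolation=cv2.INTER_CUBIC)
b=cv2.resize(t[215:255,230:246+0],(224,560),interpolation=cv2.INTER_CUBIC)
cv2.imwrite("pics/w6.png",np.hstack([a,b])[:,:,::-1]); print(x,y,((u-x)*3.5,(v-y)*3.5))
```

```text
t 20.5 p [0.5018 0.0733 0.0722] rpy [3.141e+00 1.000e-03 1.335e+00] F [-0.9 -8.6  3.3] w 0.0002 ff 4.5 q [-0.55  0.59  0.39  2.04 -0.38  0.59 -0.13]
along -0.018429409537718166 F -8.658457530338815
220.45633229650701 211.2472548918902
160 121 (np.float64(211.59716303777455), np.float64(315.86539212161574))
```

View pics/w6.png

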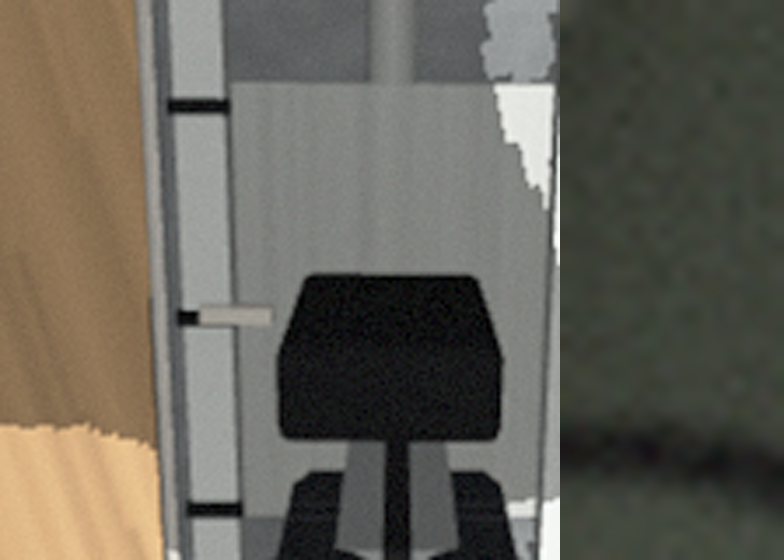

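The white pointer at (235,316) is level with the middle mark at (188,318), so the shutter is at half. It is held with about 8.7 N. I'm handing in.

```bash
python3 -c "
from workcell import *
print(job_done())"
```

```text
the job is handed in; nothing more can be done
None
```

Both spare pots are seated in the two empty wells, and I handed the job in with the shutter level with the half mark and the robot holding it there at about 8.7 N; no verdict came back from the judge.

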